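Hold the drive pulley on the flat of an exhaust blower's shaft

TASK

The repair bench's belt-driven fume-exhaust blower needs its drive pulley back: first swing the damper lever on the duct from open right round to its closed stop, so that the draught cannot spin the fan. Then pinch the bare fan shaft and turn it until the fingers are on its set-screw flat and the flat looks squarely out of the open side of the belt guard; after that slide the pulley with the hub over the shaft, hub up, its set screw over the flat, down onto the shaft's shoulder. Finish holding it there: still gripping the hub and pressing the pulley firmly down on the shoulder, screw on the flat, so that a mate can tighten the screw from the open side; do not knock the other things on the bench about.

Things in the scene. Friction and masses are not known exactly. Their poses are not given: they have to be found in the camera images.
- blower: fixed blower lying flat, origin on the bench under the fan shaft's axis, z up, yaw varies. Grey scroll housing 210 mm across; on it a steel drive plate (top at z 104 mm) with a topless belt guard on three sides: walls up to z 139 mm, 101 mm from the shaft at +y and -y, 249 mm at +x. A motor with its own small pulley (top at z 158 mm) stands 178 mm behind the shaft; leave it
- guard_opening (a point): middle of the guard's one open side, straight out from the shaft along the blower's -x (roughly towards the robot), 95 mm from the shaft's axis, z 122 mm
- damper (a joint): damper lever on the round duct that leaves the blower towards its -y, rad: 0 = open (lever along the duct, pointing to the blower's -y), 1.571 = closed stop (across the duct, pointing to the blower's -x). Closing turns it clockwise seen from above. Starts between 0 and 0.35, stays where left, friction 0.12 N m
- damper_grip (a point): point on the axis of the lever's upright black grip, a round peg 14 mm thick standing 36 mm above the lever plate, 72 mm from the hinge; the point is 14 mm below the peg's top, at z 131 mm; the lever plate's top is at z 109 mm
- damper_hinge (a point): point on the lever's upright hinge axis, at the same height as damper_grip
- fan_shaft: bare upright steel fan shaft, 16 mm thick, turns freely about z (friction 0.02 N m, stays where left). Origin at the centre of the top of its shoulder (25 mm disc at z 122 mm, the pulley's seat); the shaft stands 50 mm above it, its top 3 mm tapered. Its own -x points out of the flat
- shaft_flat: bright milled set-screw flat along the whole dark shaft, 3 mm deep (13 mm over flat and back, 16 mm elsewhere), 12 mm wide. Origin mid-face, 24 mm above the shoulder, 5 mm from the axis; x points straight out of it. It starts 0.6 to 2.0 rad counter-clockwise (seen from above) of looking out of the guard's open side. Parallel fingers closing on it pull it flat to the pad
- pulley: the drive pulley, aluminium: flange 70 mm across, 16 mm thick; hub on top 34 mm across, 20 mm high (36 mm in all); bore 18 mm right through; 0.17 to 0.35 kg. Lies on the bench hub up; origin under its centre, x axis points from the centre to its set screw
- set_screw (a point): outer end of the pulley's backed-out set screw: 8 mm thick, stands 9.5 mm out of the hub's side, 26 mm above the pulley's underside, 26.5 mm from its axis; it does not project into the bore
- idler: bystander: spare flat idler pulley with no hub and no screw, 60 mm across, 18 mm high, bore 12 mm; same aluminium as the drive pulley; origin under its centre
- tape: bystander: roll of masking tape lying flat, 96 mm across, 24 mm high; origin under its centre
- flux_tin: bystander: round flux tin, 72 mm across, 32 mm high; origin under its centre
- solvent: bystander: white bottle with a cap, 60 mm across, 140 mm high; origin under its centre
- screwdriver: bystander: screwdriver lying on the bench, 190 mm long along its x
- hex_key: bystander: L-shaped hex key lying on the bench, long leg 90 mm along its x, 6 mm thick
- graphics_card: bystander: graphics card lying flat, 112 x 235 x 42 mm (long along its y); origin under its centre
Things that resemble listed ones, but are neither listed nor needed, are in the scene too. What is shaped like the pulley but orange is not meant.

How it is judged:
On the way, in this order (a step that is already met when the one before it is completed fails the run):
1. the damper lever is at its closed stop (value of joint damper above 1.47 rad), for 0.2 s.
2. fingers are on the shaft's flat, and the flat looks out of the guard's open side (within 17 degrees) (contact force between the fingers and shaft_flat above 3 N and y of shaft_flat in the frame of blower between -0.0015 and 0.0015 m and x of shaft_flat in the frame of blower below 0 m), for 0.3 s.
At the end, for the whole second after the job is handed in: Damper closed (over 1.47 rad); flat out of the open side within 23 degrees; pulley hub up on the shoulder (within 3 mm, 4.5 degrees), screw end within 7 mm sideways of the flat's middle; fingers grip it (over 20 N) and press it on the shoulder (over 5 N); at rest (value of joint damper above 1.47 rad and y of shaft_flat in the frame of blower between -0.002 and 0.002 m and x of shaft_flat in the frame of blower below 0 m and z of pulley in the frame of fan_shaft between -0.003 and 0.003 m and horizontal distance between pulley and fan_shaft below 0.003 m and angle between pulley's own z axis and vertical below 0.08 rad and y of set_screw in the frame of shaft_flat between -0.007 and 0.007 m and x of set_screw in the frame of shaft_flat above 0 m and contact force between the fingers and pulley above 20 N and contact force between pulley and fan_shaft above 5 N and linear speed of pulley below 0.02 m/s); the arm keeps its last pose, push and grip.
It fails at once if a bystander was knocked more than 30 mm away (distance of any of idler, tape, flux_tin, solvent, screwdriver, hex_key, graphics_card from where it was at the start of the episode above 0.03 m).
It also fails if it takes over 72 s, if anything falls off the work surface, if the arm or the gripper's body presses on something with over 40 N, if the wrist force passes 120 N, or if a joint passes its speed limit or range.

ROBOT

A 6-joint arm with a two-finger parallel gripper is mounted at the origin on the work surface. World frame = base frame: x ahead of the robot, y to its left, z up, the work surface at z = 0. Lengths are in m, angles in rad, forces in N, time in s.
With the tool pointing down it reaches from about 0.275 to 0.75 m from the base axis. Payload 10.2 kg.
Tool frame: the origin (TCP) lies at the very end of the fingers, on their centre line; the grasp point (between the pads) lies ctrl.grasp_offset behind it (ctrl.grasp_offset is the distance from the TCP to the grasp point, in m); z points along the fingers, y is the line along which they close (so a half turn about z gives the same grasp; the last joint's range is limited). The gripper opens to 85 mm and grips with 20 to 120 N. Pads are 22 mm wide; open, the fingers measure 114 mm over their backs; the gripper's body (76 mm by 85 mm) begins 54 mm behind the grasp point. The pads swing forward as they close: fully open they stand 13 mm farther back than shut.
Start: joints at [0.927, 0.313, 1.498, -0, 1.331, -0.223], TCP at [0.214, 0.479, 0.211] pointing down, gripper open.
Joint ranges: [-2.94, 2.94], [-0.97, 2.17], [0.19, 2.56], [-1.23, 4.37], [0.02, 3.11], [-2.88, 2.88]. Speed limits (rad/s): [2.39, 2.39, 3.01, 3.14, 3.14, 3.14].

INTERFACE

Orientations are given as a unit quaternion [x, y, z, w].
In Python, from rig import ctrl, hand, cams gives the robot as it stands. Calls block until the motion is done:
- ctrl.reach(position, orientation): joint-space move of the TCP to a pose.
- ctrl.servo_line(position, ori=None, feed=0.15): straight line of the TCP; ori=None keeps the orientation; feed is the mean speed in m/s.
- ctrl.move_joints(angles): joint-space move.
- hand.gripper_open() and hand.gripper_close(grasp_force=None): open the fingers fully, or close them until they stop; grasp_force is the grip in N (None keeps the last).
- ctrl.dwell(seconds).
- ctrl.solve_ik(position, orientation): joint angles nearest the present ones, or None.
- ctrl.get_obs(): the state.
- cams.read_camera(name): name is "scene" or "top" or "wrist"; returns a dict with "frame" (400x640x3 uint8, blue, green, red), "K" (3x3 intrinsics, pixels), "cam_to_world" (4x4, takes a point from camera to world coordinates); the wrist camera has in their place "hand_eye" (4x4, takes a point from camera to tool coordinates, whose origin is the TCP and whose axes are the flange's). Camera axes: x right, y up, looking along -z (the intrinsics and any distortion apply to the point x, -y, -z); pixel columns grow to the right and rows downward; lengths in m; the calibration is good to about 2 mm. A picture is of the moment at which its call begins: read the wrist's pose just before it. There is no depth.
A pose or a line that the arm cannot do raises ctrl.PlanningError and nothing moves.
- ctrl.job_done(): hands the job in; it is judged then, once.
The state is a dict: "t": time; "qpos": joint angles; "joint_velocities": joint speeds; "effort": joint torques, N m; "ee_pos": TCP position; "ee_rot": TCP orientation; "wrist_force": force on the tool from outside, world axes, zero at the start; "wrist_torque": the same for the moment, N m; "grip_width": finger opening in m; "finger_force": force on a finger pad.
Only numpy, scipy, OpenCV 4.12 (cv2) and the standard library are available. Lean on these libraries where they do the work, as an engineer would, in place of code of your own. Each camera call takes 0.05 s, during which the arm holds its last target. There are 200 camera calls.

## Working session

There is one attempt and no reset: what is moved stays moved. The work goes in short steps, each a Python script; the robot and the scene stay as the last script left them, time stands still between calls to the robot, and variables do not carry over. Pictures are saved under pics/ and viewed, at most 10 in all, crops included, and the job is handed in when it is done.

```bash
ls; mkdir -p pics; python3 - <<'E'
from rig import ctrl, hand, cams
import cv2, numpy as np, pickle
d={}
for n in ("scene","top","wrist"):
    o=ctrl.get_obs(); c=cams.read_camera(n); d[n]=c; cv2.imwrite(f'pics/{n}0.png',c['frame'])
    print(n,{k:np.round(v,4).tolist() for k,v in c.items() if k!='frame'})
pickle.dump(d,open('cam0.pkl','wb'))
print(ctrl.grasp_offset,o)
E
```

```text
pics
scene {'K': [[419.8845, 0.0, 326.0583], [0.0, 419.8845, 199.4687], [0.0, 0.0, 1.0]], 'cam_to_world': [[-0.4089, -0.6474, 0.6432, 1.2823], [0.9124, -0.3028, 0.2753, 0.4126], [0.0165, 0.6994, 0.7145, 1.0268], [0.0, 0.0, 0.0, 1.0]]}
top {'K': [[401.1589, 0.0, 320.9883], [0.0, 401.1589, 204.9196], [0.0, 0.0, 1.0]], 'cam_to_world': [[-0.0456, 0.9752, -0.2165, 0.2013], [-0.999, -0.0448, 0.0084, 0.061], [-0.0015, 0.2166, 0.9762, 1.21], [0.0, 0.0, 0.0, 1.0]]}
wrist {'K': [[330.0996, 0.0, 313.0988], [0.0, 330.0996, 192.6645], [0.0, 0.0, 1.0]], 'hand_eye': [[-0.0014, 0.9574, 0.2888, 0.0738], [1.0, 0.0013, 0.0005, -0.0008], [0.0001, 0.2888, -0.9574, -0.1633], [0.0, 0.0, 0.0, 1.0]]}
0.0187 {'t': 0.1, 'qpos': array([ 9.26594407e-01,  3.13406844e-01,  1.49836551e+00,  2.08439846e-05,
        1.33096117e+00, -2.23405112e-01]), 'joint_velocities': array([ 0.00106544, -0.00213353, -0.0035284 ,  0.00041676, -0.00094374,
        0.00053554]), 'effort': array([ 1.79613609e-03, -4.12892783e+01, -2.60140353e+01, -1.27554490e-04,
        2.95489044e-03,  3.04519801e-05]), 'ee_pos': array([0.21431507, 0.47899832, 0.2106841 ]), 'ee_rot': array([ 2.08851927e-01,  9.77947108e-01, -5.13344438e-04, -2.48953457e-04]), 'wrist_force': array([-0.09977532,  0.24124662,  0.26321307]), 'wrist_torque': array([0.00169497, 0.00405634, 0.01030347]), 'finger_force': 0.0, 'grip_width': 0.08530524199105172}
```

View pics/top0.png

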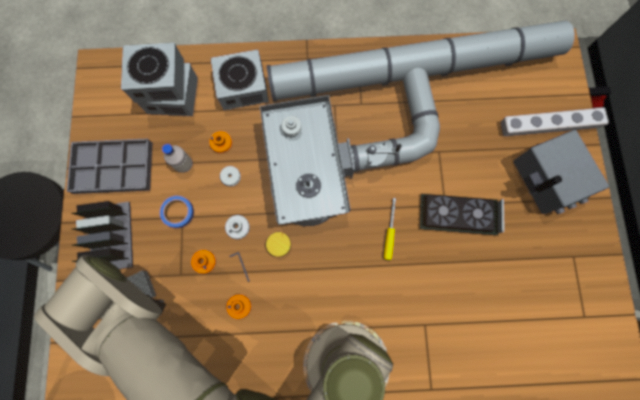

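View pics/scene0.png

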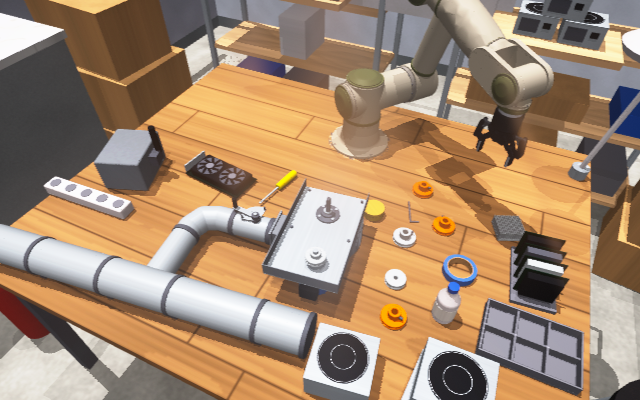

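The aluminium pulley with a hub is at top (237,227) / scene (404,236). Look-alikes:
- Idler, no hub: top (230,176).
- Orange pulleys: top (220,141), (203,262), (238,306).
- Motor pulley: top (290,126).

The shaft is at (308,185) and the damper lever at about (380,152). I choose (237,227) and will check it in a close crop.

```bash
cat > h.py <<'E'
import numpy as np, cv2, pickle
from scipy.spatial.transform import Rotation as R
def ray(c,uv,T=None):
    T=c['cam_to_world'] if T is None else T
    K=c['K']; p=np.array([(uv[0]-K[0,2])/K[0,0],-(uv[1]-K[1,2])/K[1,1],-1.])
    return T[:3,3],T[:3,:3]@p
def plane(c,uv,z,T=None):
    o,d=ray(c,uv,T); return o+d*(z-o[2])/d[2]
def proj(c,P,T=None):
    T=c['cam_to_world'] if T is None else T
    K=c['K']; q=T[:3,:3].T@(np.asarray(P,float)-T[:3,3]); 
    return np.array([K[0,0]*q[0]/-q[2]+K[0,2], K[1,1]*-q[1]/-q[2]+K[1,2]])
def wristT(o,c):
    T=np.eye(4); T[:3,:3]=R.from_quat(o['ee_rot']).as_matrix(); T[:3,3]=o['ee_pos']; return T@c['hand_eye']
def tri(*rays):
    A=np.zeros((3,3)); b=np.zeros(3)
    for o,d in rays:
        d=d/np.linalg.norm(d); M=np.eye(3)-np.outer(d,d); A+=M; b+=M@o
    return np.linalg.solve(A,b)
def down(yaw):  # tool pointing down, tool y (closing) axis at world angle yaw
    s,c=np.sin(yaw),np.cos(yaw)
    y=np.array([c,s,0]); z=np.array([0,0,-1.]); x=np.cross(y,z)
    return R.from_matrix(np.stack([x,y,z],1)).as_quat()
E
python3 - <<'E'
from h import *
d=pickle.load(open('cam0.pkl','rb'))
t,s=d['top'],d['scene']
def crop(c,u,v,w,h,W,H): return cv2.resize(c['frame'][v:v+h,u:u+w],(W,H),interpolation=cv2.INTER_CUBIC)
a=np.hstack([crop(t,260,90,100,75*1,400,300),crop(t,270,150,100,75,400,300)])
a=np.hstack([crop(t,255,90,180,135,400,300),crop(t,205,195,68,51,400,300)])
b=np.hstack([crop(s,215,170,180,135,400,300),crop(s,370,210,68,51,400,300)])
cv2.imwrite('pics/crop1.png',np.vstack([a,b]))
print('pulley',plane(t,(237,227),.03),plane(s,(404,236),.03))
print('shaft',plane(t,(308,185),.15)); print('motor',plane(t,(290,126),.158))
print('damper',plane(t,(380,152),.12))
for n,uv,z in [('idler',(230,176),.018),('tape',(177,211),.02),('tin',(278,244),.032),('solv',(170,152),.1),('sd',(390,240),.01),('hex',(240,265),0),('card',(462,213),.04)]: print(n,plane(t,uv,z))
E
```

```text
pulley [0.40715626 0.30372522 0.03      ] [0.42701657 0.30990894 0.03      ]
shaft [0.49375607 0.08483163 0.15      ]
motor [0.66541817 0.12854148 0.158     ]
damper [ 0.59044385 -0.12445731  0.12      ]
idler [0.57010556 0.3277935  0.018     ]
tape [0.46635034 0.48743821 0.02      ]
tin [0.35055772 0.18268105 0.032     ]
solv [0.62588611 0.48486444 0.1       ]
sd [ 0.34998749 -0.15158074  0.01      ]
hex [0.29683485 0.30096035 0.        ]
card [ 0.41689806 -0.3666964   0.04      ]
```

View pics/crop1.png

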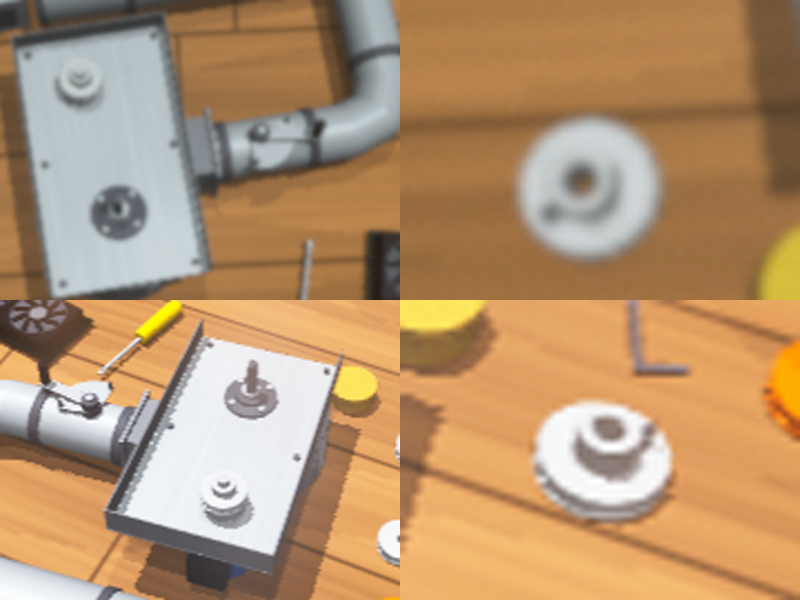

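The crop confirms it: the chosen part is aluminium, with a hub and a screw (dark dot) on the hub's lower left. In top pixels, the damper hinge is at about (373,149) and the grip at about (398,147). I'll move in with the wrist camera.

```bash
python3 - <<'E'
from rig import ctrl, hand, cams
from h import *
ctrl.reach([0.52,-0.03,0.28],down(1.57))
o=ctrl.get_obs(); c=cams.read_camera('wrist'); pickle.dump((o,c),open('w1.pkl','wb'))
print(o['t'],o['ee_pos'],o['qpos'])
cv2.imwrite('pics/w1.png',cv2.resize(c['frame'],(800,500),interpolation=cv2.INTER_CUBIC))
E
```

```text
2.2917 [ 0.51998968 -0.02934518  0.27998816] [-2.81658284e-01  2.63645369e-01  1.38462024e+00  1.51997889e-04
  1.49336777e+00 -1.85244899e+00]
```

View pics/w1.png

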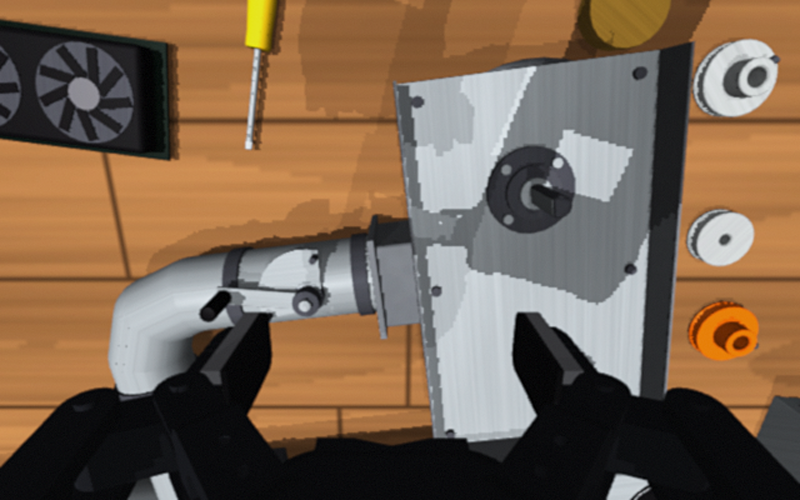

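The wrist view (800 px scale) shows the shaft base at about (532,190), the hinge at (306,297), the grip peg at (215,305) and the pulley hub at (757,75) with its screw at (773,60). I'll zoom in on the details.

```bash
python3 - <<'E'
from h import *
o,c=pickle.load(open('w1.pkl','rb')); t=pickle.load(open('cam0.pkl','rb'))['top']
def crop(c,u,v,w,h,W,H): return cv2.resize(c['frame'][v:v+h,u:u+w],(W,H),interpolation=cv2.INTER_CUBIC)
a=np.hstack([crop(c,380,105,100,75,400,300),crop(c,150,190,120,90,400,300)])
b=np.hstack([crop(c,540,20,100,75,400,300),crop(t,255,105,100,75,400,300)])
cv2.imwrite('pics/crop2.png',np.vstack([a,b]))
E
```

```text
(no output)
```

View pics/crop2.png

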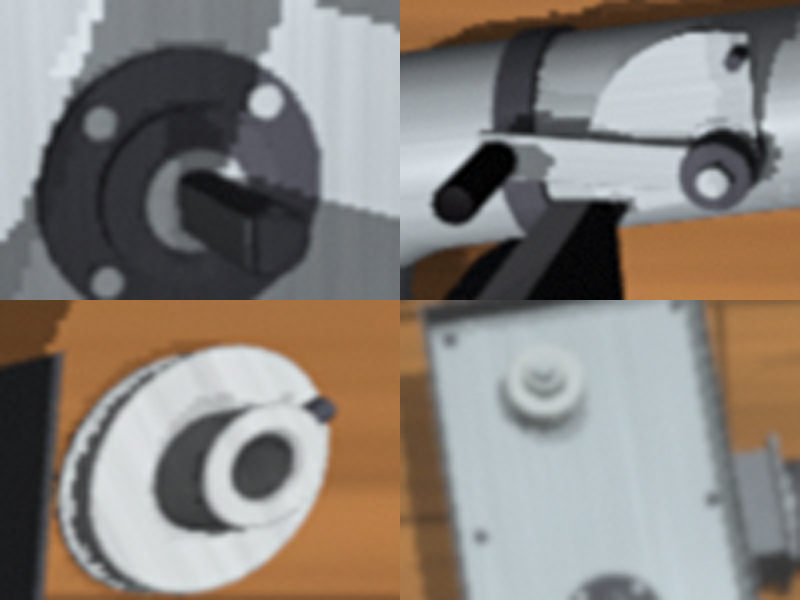

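```bash
python3 - <<'E'
from h import *
o,c=pickle.load(open('w1.pkl','rb')); d=pickle.load(open('cam0.pkl','rb')); t=d['top'];s=d['scene']; T=wristT(o,c)
np.set_printoptions(precision=4,suppress=True)
p=lambda n,u,z: print(n,plane(c,u,z,T))
q=lambda x,y:(380+x/4,105+y/4)
r=lambda x,y:(150+x/10*3,190+y/10*3)
p('shoulder',q(197,200),.122); p('shafttop',q(278,243),.172)
p('flat base a',q(180,175),.122);p('flat base b',q(185,228),.122)
p('flat top a',q(247,218),.170);p('flat top b',q(251,270),.170)
p('hinge z.12',r(312,182),.120);p('hinge z.13',r(312,182),.130)
p('grip top',r(55,205),.145);p('grip base',r(95,158),.109)
p('pul',(605.5,61.7),.036);p('scr',(621,47),.026)
a=plane(c,(398*.8,84*.8),.139,T);b=plane(c,(693*.8,43*.8),.139,T);print('front',a,b,np.linalg.norm(a-b),np.arctan2(*(b-a)[1::-1])-np.pi/2)
print('motor',plane(t,(291.3,123.5),.158))
print('top: hinge',plane(t,(372.9,149.4),.125),'grip',plane(t,(398,146.7),.14))
print('scene grip tri',tri(ray(s,(234.5,199)),ray(c,r(55,205),T)), 'shaft tri',tri(ray(s,(215+252*.45,170+63*.45)),ray(c,q(278,243),T)))
print('pulley from top', plane(t,(205+580*68/400-68,195+182*68/400),.036))
E
```

```text
shoulder [0.5043 0.0841 0.122 ]
shafttop [0.5043 0.0842 0.172 ]
flat base a [0.4981 0.0793 0.122 ]
flat base b [0.5113 0.0818 0.122 ]
flat top a [0.4994 0.0779 0.17  ]
flat top b [0.5106 0.08   0.17  ]
hinge z.12 [ 0.6016 -0.1048  0.12  ]
hinge z.13 [ 0.5968 -0.1025  0.13  ]
grip top [ 0.597  -0.1764  0.145 ]
grip base [ 0.5981 -0.1786  0.109 ]
pul [0.4118 0.3067 0.036 ]
scr [0.395 0.329 0.026]
front [ 0.4245 -0.0254  0.139 ] [0.3989 0.1731 0.139 ] 0.200107811727441 0.1281947964296659
motor [0.6728 0.1247 0.158 ]
top: hinge [ 0.5974 -0.104   0.125 ] grip [ 0.5967 -0.173   0.14  ]
scene grip tri [ 0.5976 -0.1754  0.1421] shaft tri [0.5044 0.086  0.1695]
pulley from top [0.4095 0.3066 0.036 ]
```

Everything is located, and the two-view checks agree within about 2 mm. Next is the damper: pinch the peg and swing it through its arc.

```bash
cat > damper.py <<'E'
from rig import ctrl, hand, cams
from h import *
np.set_printoptions(precision=4,suppress=True)
o,c=pickle.load(open('w1.pkl','rb')); T=wristT(o,c)
# yaw check from plate screws and front edge
S=[plane(c,np.array(u)*.8,.106,T) for u in [(417,102),(436,291),(450,434),(640,73),(630,268)]]
v1=S[2]-S[0]; v2=S[4]-S[3]; print('yaw',np.arctan2(v1[1],v1[0]),np.arctan2(v2[1],v2[0]))
yaw=.122
H=np.array([.599,-.104]); G=np.array([.597,-.1757])
r=.072; a0=np.arctan2(*(G-H)[::-1]); a1=-np.pi+yaw-.04   # lever direction, world
z=.116
ctrl.reach([*G,.20],down(a0+np.pi/2)); ctrl.servo_line([*G,z])
hand.gripper_close(40); o=ctrl.get_obs(); print(o['t'],o['grip_width'],o['wrist_force'])
for a in np.linspace(a0,a1,9)[1:]:
    ctrl.servo_line([H[0]+r*np.cos(a),H[1]+r*np.sin(a),z],down(a+np.pi/2),feed=.06)
    o=ctrl.get_obs(); print(round(a,2),o['ee_pos'],o['wrist_force'],o['grip_width'])
    if np.linalg.norm(o['wrist_force'])>60: break
ctrl.dwell(.3); print(ctrl.get_obs()['wrist_force'],ctrl.get_obs()['t'])
E
python3 damper.py
```

```text
yaw 0.12074309653554721 0.11690955646091919
4.9917 0.011260423891699097 [-0.2599 -0.1698  1.8662]
-1.78 [ 0.584  -0.1734  0.1162] [0.5249 5.0838 3.411 ] 0.011394446106327715
-1.96 [ 0.5719 -0.1688  0.1162] [2.5949 8.3128 2.8138] 0.011396131123566515
-2.15 [ 0.5609 -0.1622  0.1162] [ 6.6064 12.1597  1.6023] 0.011573485472190547
-2.33 [ 0.5514 -0.1538  0.1162] [11.0326 12.4276 -0.8745] 0.011493884195750363
-2.51 [ 0.5437 -0.1439  0.1163] [16.6455 13.4059 -3.7998] 0.01123761672517882
-2.69 [ 0.5378 -0.1331  0.1164] [21.4258 11.7815 -6.6363] 0.011276298816612691
-2.88 [ 0.534  -0.1214  0.1164] [26.5816  9.0939 -9.4933] 0.011109095511536373
-3.06 [ 0.533  -0.1133  0.1168] [ 31.4469 -14.1069 -17.2347] 0.011261270736108966
[ 30.3959 -12.8816 -16.8593] 8.225
```

The last step met the stop: the force reversed, and the arc geometry fits the lever being across the duct. I'll release, then look down over the shaft and check the lever at the same time.

```bash
python3 - <<'E'
from rig import ctrl, hand, cams
from h import *
np.set_printoptions(precision=4,suppress=True)
hand.gripper_open(); p=ctrl.get_obs()['ee_pos']
ctrl.servo_line([p[0],p[1],.20],feed=.2)
ctrl.reach([.505,.084,.225],down(1.757))
o=ctrl.get_obs(); c=cams.read_camera('wrist'); pickle.dump((o,c),open('w2.pkl','wb'))
print(o['t'],o['ee_pos'],o['wrist_force'])
f=c['frame']; T=wristT(o,c); u=proj(c,[.504,.084,.16],T).astype(int); print(u, proj(c,[.533,-.113,.13],T))
cr=cv2.resize(f[max(u[1]-50,0):u[1]+50,u[0]-65:u[0]+65],(780,600),interpolation=cv2.INTER_CUBIC)
cv2.imwrite('pics/w2.png',np.hstack([cv2.resize(f,(400,250)),cv2.resize(cr,(400,308))[:250]]))
cv2.imwrite('pics/w2.png',np.vstack([cv2.resize(f,(480,300)),cv2.resize(f[max(u[1]-50,0):u[1]+50,u[0]-80:u[0]+80],(480,300),interpolation=cv2.INTER_CUBIC)]))
E
```

```text
11.95 [0.505  0.0839 0.2248] [-0.788  -0.8786  0.4159]
[314 198] [ 67.4623 178.2183]
```

View pics/w2.png

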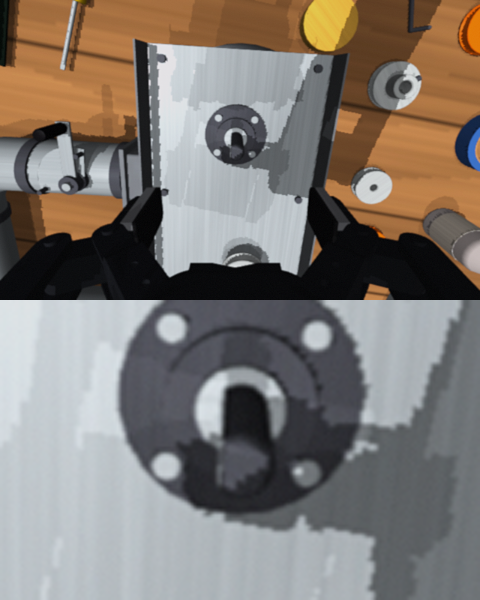

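The lever now lies across the duct: hinge at (70,183), plate running up (-x) to about (62,125). The shaft is at crop (240,440). Next I'll pinch the flat and turn it, using wrist force to centre.

```bash
cat > shaft1.py <<'E'
from rig import ctrl, hand, cams
from h import *
np.set_printoptions(precision=4,suppress=True)
o,c=pickle.load(open('w2.pkl','rb')); T=wristT(o,c)
print('shoulder',plane(c,(314.2,185.4),.122,T),'top',plane(c,(315,204),.172,T))
psi=1.757; S=np.array([.5043,.0842]); u=np.array([np.cos(psi),np.sin(psi)])
P=S+.0015*u
ctrl.servo_line([*P,.135],down(psi),feed=.12)
hand.gripper_close(25); ctrl.dwell(.2); o=ctrl.get_obs(); print(o['t'],o['ee_pos'],o['grip_width'],o['finger_force'],o['wrist_force'],o['wrist_torque'],'along',o['wrist_force'][:2]@u)
E
python3 shaft1.py
```

```text
shoulder [0.5047 0.0841 0.122 ] top [0.5041 0.0844 0.172 ]
13.7583 [0.5041 0.0857 0.1352] 0.011655573137301117 25.998708856932353 [-0.7366  0.1054  2.6864] [0.0172 0.2285 0.0458] along 0.23995955339554248
```

Well centred, with only 0.2 N lateral force. Now turn clockwise until the closing axis lines up with the blower's x.

```bash
cat > shaft2.py <<'E'
from rig import ctrl, hand, cams
from h import *
np.set_printoptions(precision=4,suppress=True)
S=np.array([.5043,.0842])
for psi in np.linspace(1.757,.120,9)[1:]:
    u=np.array([np.cos(psi),np.sin(psi)])
    ctrl.servo_line([*(S+.0015*u),.135],down(psi),feed=.0018)if 0 else ctrl.reach([*(S+.0015*u),.135],down(psi))
    o=ctrl.get_obs(); w=o['wrist_force']; print(round(psi,2),o['t'],o['grip_width'],w,'along',w[:2]@u,'Tz',o['wrist_torque'][2])
ctrl.dwell(.6); o=ctrl.get_obs(); print(o['t'],o['ee_pos'],o['grip_width'],o['finger_force'],o['wrist_force'])
E
python3 shaft2.py
```

```text
1.55 14.075 0.011932530481739909 [-1.212  -0.4796  5.2517] along -0.5018231552019705 Tz -0.020402937202041678
1.35 14.3917 0.011891406717934008 [-1.8636  0.4128  5.0188] along -0.009621757866417446 Tz -0.019133827883336604
1.14 14.7083 0.011803817192687404 [-2.2742  0.5027  4.978 ] along -0.4857914967638859 Tz -0.045060829625403975
0.94 15.025 0.012329986917887264 [-2.2335  0.7711  5.1298] along -0.6980139974388992 Tz 0.00650723441901109
0.73 15.3417 0.01194086319422656 [-2.2343  2.1361  5.3365] along -0.22851309045417612 Tz -0.03313964872845156
0.53 15.65 0.01191574529357885 [-1.4703  2.1653  5.0395] along -0.17591440661099988 Tz -0.028378166246597867
0.32 15.9583 0.011412397622130149 [-2.4848  1.7841  3.8268] along -1.785947713528828 Tz -0.04466291613530494
0.12 16.2667 0.01193357890817433 [-2.3362  1.9179  5.0652] along -2.089836808251324 Tz -0.02681533864735041
16.8667 [0.5058 0.0846 0.1351] 0.011885530818755985 26.3250691909343 [-1.8373  1.6754  4.6104]
```

```bash
python3 - <<'E'
from rig import ctrl, hand, cams
from h import *
np.set_printoptions(precision=4,suppress=True)
hand.gripper_open(); p=ctrl.get_obs()['ee_pos']
ctrl.servo_line([p[0],p[1],.23],feed=.25)
o1=ctrl.get_obs(); c1=cams.read_camera('wrist')
ctrl.reach([.411,.3067,.17],down(.645))
o=ctrl.get_obs(); c=cams.read_camera('wrist'); pickle.dump((o1,c1,o,c),open('w3.pkl','wb'))
print(o['t'],o['ee_pos'])
u1=proj(c1,[.504,.084,.16],wristT(o1,c1)).astype(int);u=proj(c,[.411,.3067,.036],wristT(o,c)).astype(int)
a,b=(np.maximum(v-[60,45],0) for v in (u1,u)); print(a,b)
cv2.imwrite('pics/w3.png',np.vstack([cv2.resize(cc['frame'][k[1]:k[1]+90,k[0]:k[0]+160-40],(400,300),interpolation=cv2.INTER_CUBIC) for cc,k in ((c1,a),(c,b))]))
E
```

```text
19.1333 [0.4117 0.306  0.1701]
[251 151] [253 129]
```

View pics/w3.png

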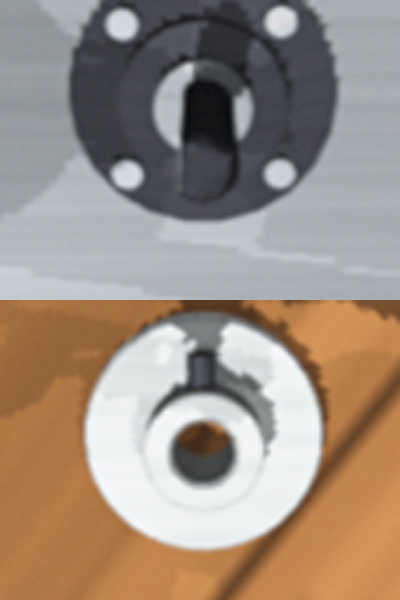

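The flat now faces image left (-x), as needed. The pulley's hub centre is at crop (205,451) and its screw points image-up at (202,355). I'll grasp the hub with the screw perpendicular to the closing axis, after a centring pinch at a skewed yaw.

```bash
cat > pul.py <<'E'
from rig import ctrl, hand, cams
from h import *
np.set_printoptions(precision=4,suppress=True)
o1,c1,o,c=pickle.load(open('w3.pkl','rb')); T=wristT(o,c); T1=wristT(o1,c1)
P=plane(c,(314.5,174.3),.036,T); Q=plane(c,(313.6,145.5),.026,T)
print('pul',P,'scr',Q,'d',np.linalg.norm((Q-P)[:2]),'ang',np.arctan2(*(Q-P)[1::-1]))
print('flange',plane(c,(253+203/3.333,129+131/3.333),.016,T))
print('shoulder',plane(c1,(251+202/3.333,151+109/3.333),.122,T1))
sa=np.arctan2(*(Q-P)[1::-1]); psi=sa-np.pi/2; P=P[:2]
def show(k):
    o=ctrl.get_obs(); print(k,round(o['t'],2),o['ee_pos'],o['grip_width'],o['finger_force'],o['wrist_force'],o['wrist_torque'])
# centring pinch
ctrl.reach([*P,.06],down(psi-.75)); ctrl.servo_line([*P,.020],feed=.1)
hand.gripper_close(20); show('pinch'); hand.gripper_open()
ctrl.servo_line([*P,.05],feed=.15)
ctrl.reach([*P,.05],down(psi)); ctrl.servo_line([*P,.0165],feed=.1)
hand.gripper_close(60); show('grip'); print('psi',psi,'sa',sa)
ctrl.servo_line([*P,.10],feed=.15); show('lift')
pickle.dump((psi,sa,P),open('pul.pkl','wb'))
E
python3 pul.py
```

```text
pul [0.4112 0.3073 0.036 ] scr [0.3954 0.327  0.026 ] d 0.025178355801641055 ang 2.2458276825303534
flange [0.41  0.308 0.016]
shoulder [0.5039 0.0832 0.122 ]
pinch 21.23 [0.4112 0.3074 0.02  ] -0.00019968927021427553 0.0 [-0.2652 -0.2816  0.0318] [-0.0469 -0.005  -0.0095]
grip 24.36 [0.4112 0.3074 0.0165] 0.00024193917404804333 0.0 [-0.1552 -0.3228 -0.0077] [-0.0041  0.0444 -0.0023]
psi 0.6750313557354568 sa 2.2458276825303534
lift 25.07 [0.4107 0.3071 0.0992] 0.0001411531410775057 0.0 [ 0.0641 -0.5294 -1.4761] [-0.0481  0.0082  0.0342]
```

```bash
python3 - <<'E'
from rig import ctrl, hand, cams
from h import *
o=ctrl.get_obs(); print(o['t'],o['grip_width'],o['ee_pos'],o['finger_force'])
c=cams.read_camera('wrist'); s=cams.read_camera('scene'); pickle.dump((o,c,s),open('w4.pkl','wb'))
cv2.imwrite('pics/w4.png',np.vstack([cv2.resize(c['frame'],(480,300)),cv2.resize(s['frame'][150:270,320:512],(480,300),interpolation=cv2.INTER_CUBIC)]))
E
```

```text
25.0667 0.0001411531410775057 [0.41071841 0.30714203 0.09922703] 0.0
```

View pics/w4.png

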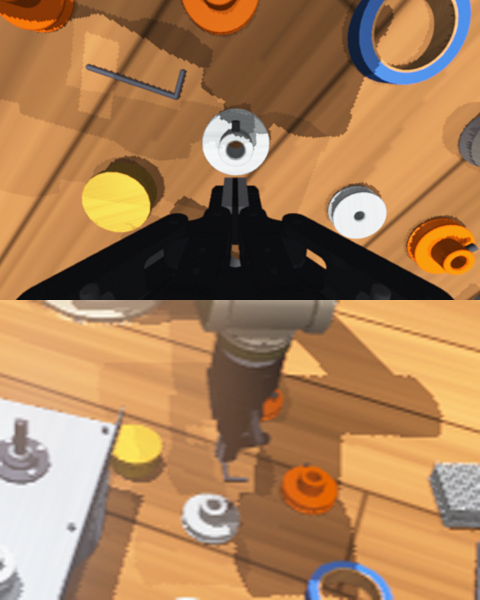

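```bash
python3 - <<'E'
from h import *
np.set_printoptions(precision=4,suppress=True)
d=pickle.load(open('cam0.pkl','rb')); o1,c1,o3,c3=pickle.load(open('w3.pkl','rb')); o4,c4,s4=pickle.load(open('w4.pkl','rb')); o1,w1=pickle.load(open('w1.pkl','rb'));
o2,w2=pickle.load(open('w2.pkl','rb'))
t=d['top']
def flange(f,u,n):
    x0,y0=max(int(u[0])-38,0),max(int(u[1])-38,0); g=f[y0:y0+76,x0:x0+76]; hsv=cv2.cvtColor(g,cv2.COLOR_BGR2HSV)
    m=((hsv[...,1]<60)&(hsv[...,2]>70)).astype(np.uint8); m=cv2.morphologyEx(m,cv2.MORPH_CLOSE,np.ones((5,5)))
    cs,_=cv2.findContours(m,0,2); k=max(cs,key=cv2.contourArea); e=cv2.minEnclosingCircle(k); r=cv2.boundingRect(k); print(n,e[0][0]+x0,e[0][1]+y0,e[1],r)
R3=ray(c3,(314.5,174.3),wristT(o3,c3)); R4=ray(c4,(315,198.5),wristT(o4,c4)); R1=ray(w1,(605.5,61.7),wristT(o1,w1))
Rt=ray(t,(205+180*.17,195+180*.17)); Rs=ray(s4,(320+208*.4,150+208*.4))
for n,r in zip('1 3 4 t s'.split(),(R1,R3,R4,Rt,Rs)):
    print(n,[ (r[0]+r[1]*(z-r[0][2])/r[1][2])[:2] for z in (0,.036,.06)])
print('tri wrist',tri(R1,R3,R4),'tri34',tri(R3,R4),'tri ts',tri(Rt,Rs),'all',tri(R1,R3,R4,Rt,Rs))
flange(s4['frame'],(404,236),'s'); flange(t['frame'],(237,227),'t'); flange(c4['frame'],(315,190),'w4'); flange(c3['frame'],(314,168),'w3')
E
```

```text
1 [array([0.4087, 0.3365]), array([0.4118, 0.3067]), array([0.4138, 0.2869])]
3 [array([0.4165, 0.3005]), array([0.4112, 0.3073]), array([0.4076, 0.3119])]
4 [array([0.4179, 0.299 ]), array([0.4106, 0.3079]), array([0.4057, 0.3139])]
t [array([0.4169, 0.3142]), array([0.4105, 0.3066]), array([0.4062, 0.3016])]
s [array([0.3912, 0.3012]), array([0.4225, 0.3051]), array([0.4433, 0.3077])]
tri wrist [0.4113 0.3074 0.0349] tri34 [0.4127 0.3054 0.0257] tri ts [0.4129 0.3063 0.0262] all [0.4124 0.3069 0.0303]
s 403.75 236.91666793823242 11.441374778747559 (27, 30, 23, 20)
t 236.73125076293945 226.51250076293945 12.278532028198242 (26, 26, 25, 24)
w4 314.0769233703613 189.07692337036133 46.5082893371582 (0, 0, 76, 76)
w3 313.6333351135254 168.0 37.84541320800781 (0, 3, 76, 73)
```

The pulley hasn't moved and its position is confirmed, so the fingers closed above the hub or slipped off its rim. That fits the tips retreating as they open. I'll retry lower, checking forces at each step and skipping the picture for now.

```bash
cat > pul2.py <<'E'
from rig import ctrl, hand, cams
from h import *
np.set_printoptions(precision=4,suppress=True)
psi,sa,P=pickle.load(open('pul.pkl','rb')); ims=[]
def show(k,im=0):
    o=ctrl.get_obs(); print(k,round(o['t'],2),o['ee_pos'],o['grip_width'],o['finger_force'],o['wrist_force'])
    if im: ims.append((o,cams.read_camera('wrist'),cams.read_camera('scene')))
    return o
P=np.array([.4115,.3072])
hand.gripper_open(); show('open')
for z in (.020,.014,.008):
    ctrl.servo_line([*P,z],down(psi),feed=.1); o=show('down',z==.008)
    if abs(o['wrist_force'][2])>8: break
hand.gripper_close(20); o=show('closed',1)
pickle.dump(ims,open('w5.pkl','wb'))
E
python3 pul2.py
```

```text
open 25.95 [0.4112 0.3074 0.1   ] 0.08552973685673743 0.0 [ 0.7217  0.3482 -0.105 ]
down 26.9 [0.4119 0.3074 0.0205] 0.0852921423517558 0.0 [0.4238 0.5542 0.4662]
down 27.15 [0.4114 0.3071 0.0139] 0.08562726701617414 0.0 [-0.0473  0.342   0.2058]
down 27.4 [0.4113 0.3071 0.0076] 0.08526418110453023 0.0 [ 0.096  -0.537   0.8433]
closed 28.02 [0.4115 0.3072 0.0082] 0.032602385300118476 19.90939118899405 [-1.545  -0.8935  3.4761]
```

The hub is gripped now (32.6 mm, 20 N). I'll do the skewed centring pinch at this height, regrip firmly, lift, and carry it to the shaft.

```bash
cat > carry.py <<'E'
from rig import ctrl, hand, cams
from h import *
np.set_printoptions(precision=4,suppress=True)
psi,sa,_=pickle.load(open('pul.pkl','rb')); P=np.array([.4115,.3072]); z=.008
def show(k):
    o=ctrl.get_obs(); print(k,round(o['t'],2),o['ee_pos'],o['grip_width'],o['finger_force'],o['wrist_force'],o['wrist_torque']); return o
hand.gripper_open(); ctrl.reach([*P,z],down(psi-.8)); hand.gripper_close(20); show('skew')
hand.gripper_open(); ctrl.reach([*P,z],down(psi)); hand.gripper_close(70); show('grip')
ctrl.servo_line([*P,.10],feed=.15); o=show('lift')
if o['grip_width']>.025:
    S=np.array([.5040,.0842]); pf=psi+np.pi+.120-sa; print('pf',pf)
    ctrl.servo_line([*P,.24],feed=.25); ctrl.reach([*S,.24],down(pf)); ctrl.servo_line([*S,.195],feed=.15); o=show('above')
    c=cams.read_camera('wrist'); s=cams.read_camera('scene'); pickle.dump((o,c,s,pf,S),open('w6.pkl','wb'))
    a=s['frame'][150:250,270:400]; cv2.imwrite('pics/w6.png',np.hstack([cv2.resize(c['frame'][100:300,190:450],(400,308)),cv2.resize(a,(400,308),interpolation=cv2.INTER_CUBIC)]))
E
python3 carry.py
```

```text
skew 30.02 [0.4114 0.3072 0.0082] 0.03252179704105283 19.67331200838089 [-2.048  -1.1063  4.8046] [-0.0536  0.3598 -0.    ]
grip 31.93 [0.4117 0.3073 0.0085] 0.03060660139683226 68.7779850885272 [-0.6488 -1.1168  5.7823] [-0.0694  0.2437  0.0274]
lift 32.7 [0.4109 0.3069 0.099 ] 0.03011238314799402 69.50548510998487 [ 0.2035 -0.7089 -3.2059] [-0.0093  0.0536  0.0472]
pf 1.6907963267948967
above 35.2 [0.5041 0.0845 0.1955] 0.0303376860010831 69.61218170821667 [ 0.3374  0.8758 -1.2113] [-0.025  -0.0221 -0.044 ]
```

View pics/w6.png

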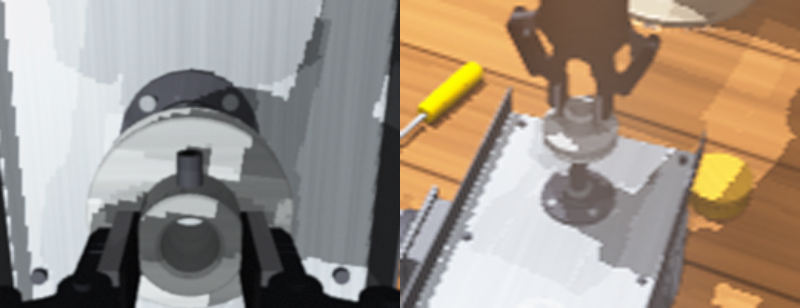

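The pulley is held level over the shaft with its screw pointing out of the open side. I'll lower it step by step, watching the force.

```bash
cat > ins.py <<'E'
from rig import ctrl, hand, cams
from h import *
np.set_printoptions(precision=3,suppress=True)
o,c,s,pf,S=pickle.load(open('w6.pkl','rb')); w0=ctrl.get_obs()['wrist_force']
for z in [.184,.180,.177,.174,.170,.163,.156,.149,.142,.136,.133,.131]:
    ctrl.servo_line([*S,z],down(pf),feed=.04); o=ctrl.get_obs(); w=o['wrist_force']-w0
    print(z,round(o['t'],2),o['ee_pos'],o['grip_width'],w,o['wrist_torque'])
    if w[2]>15 or np.hypot(*w[:2])>15: print('stop'); break
E
python3 ins.py
```

```text
0.184 35.73 [0.504 0.084 0.184] 0.030422154958189555 [0.232 0.468 0.479] [ 0.044  0.002 -0.004]
0.18 35.98 [0.504 0.084 0.18 ] 0.0303764004351138 [ 0.429  0.254 -1.176] [-0.019 -0.024  0.006]
0.177 36.23 [0.504 0.084 0.177] 0.030202431961859587 [ 0.138  0.106 -0.682] [-0.048  0.027  0.025]
0.174 36.48 [0.504 0.084 0.174] 0.030156633762012313 [ 0.606  0.733 -0.751] [-0.005  0.     0.011]
0.17 36.73 [0.504 0.084 0.17 ] 0.030221244916966646 [ 0.22  -0.014 -1.256] [-0.04  -0.025  0.004]
0.163 37.05 [0.504 0.084 0.163] 0.030479724789580897 [-0.538  0.079 -0.302] [ 0.008  0.026 -0.009]
0.156 37.38 [0.504 0.084 0.156] 0.030156631776118683 [ 0.017  0.617 -0.283] [-0.029 -0.034  0.013]
0.149 37.7 [0.504 0.084 0.149] 0.03031087012155742 [ 0.83   0.414 -0.662] [-0.    -0.027 -0.002]
0.142 38.02 [0.504 0.084 0.142] 0.03007472087440097 [-0.061  0.113 -0.62 ] [-0.019 -0.02   0.023]
0.136 38.33 [0.504 0.084 0.136] 0.030495341686920332 [-0.627  0.448 -1.32 ] [ 0.021  0.043 -0.024]
0.133 38.58 [0.504 0.084 0.133] 0.03002021922236406 [-0.345  0.166 -0.775] [-0.029 -0.015 -0.034]
0.131 38.83 [0.504 0.084 0.131] 0.030133020127761385 [ 0.925 -0.528 -0.547] [-0.026  0.046  0.036]
```

Slid on without contact. Now press down in small steps until the wrist shows about 20 N.

```bash
cat > press.py <<'E'
from rig import ctrl, hand, cams
from h import *
np.set_printoptions(precision=3,suppress=True)
o,c,s,pf,S=pickle.load(open('w6.pkl','rb')); w0=o['wrist_force']
for z in np.arange(.130,.1195,-.0007):
    ctrl.servo_line([*S,z],down(pf),feed=.02); ctrl.dwell(.05); o=ctrl.get_obs(); w=o['wrist_force']-w0
    print(round(z,4),round(o['t'],2),o['ee_pos'],o['grip_width'],w,o['wrist_torque'])
    if w[2]>20 or np.hypot(*w[:2])>20: break
ctrl.dwell(.7); o=ctrl.get_obs(); print(o['t'],o['wrist_force']-w0,o['ee_pos'],o['finger_force'],o['grip_width'])
c=cams.read_camera('wrist'); s=cams.read_camera('scene')
cv2.imwrite('pics/w7.png',np.hstack([cv2.resize(c['frame'][100:300,190:450],(400,308)),cv2.resize(s['frame'][150:250,270:400],(400,308),interpolation=cv2.INTER_CUBIC)]))
E
python3 press.py
```

```text
0.13 39.12 [0.504 0.084 0.13 ] 0.030011111195501306 [-2.299 -0.228  5.463] [-0.005  0.247 -0.016]
0.1293 39.42 [0.504 0.084 0.13 ] 0.030326524930417882 [-3.973 -0.306 11.079] [ 0.089  0.646 -0.006]
0.1286 39.73 [0.505 0.084 0.13 ] 0.03041085033479811 [-6.245 -1.19  16.755] [ 0.005  0.935 -0.012]
0.1279 40.02 [0.505 0.084 0.13 ] 0.03016488442061304 [-6.66  -0.419 22.943] [ 0.044  1.268 -0.002]
40.725 [-7.518 -0.329 21.775] [0.505 0.084 0.13 ] 72.20998032018542 0.030085598830826808
```

View pics/w7.png

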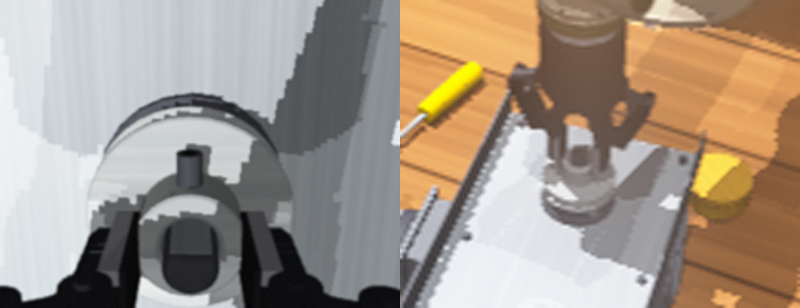

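The pulley is seated: contact came at the expected height, with a steady 22 N press. The shaft shows in the bore with its flat edge facing the screw (image-up), and the grip reads 72 N. Handing in.

```bash
python3 -c "
from rig import ctrl
print(ctrl.job_done()); print(ctrl.get_obs()['t'])"
```

```text
the job is handed in; nothing more can be done
None
the job is handed in; nothing more can be done
```

I handed the job in at about 41 s of the 72 s allowed: damper at its closed stop, flat facing out of the open side, and the pulley gripped at about 72 N and pressed on its shoulder at about 22 N, set screw over the flat; the judge's verdict was not shown.

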